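# Open the dust-filter lid of a film cleaner

## Task

The film cleaner on the bench is due for a filter change. With a fingertip, press in the yellow snap tab of the blue filter lid and, keeping it pressed until the lid has let go of its catches, push the lid along its rails until it is off its seat, tab and all clear of the filter opening, and leave it lying flat and wholly on the cleaner's deck. Slide it only, do not lift it, and leave everything else on and around the machine where it stands.

Things in the scene. Friction and masses are not known exactly. Their poses are not given: they have to be found in the camera images.
- cleaner: Desktop film cleaner, light grey, fixed, 215 x 325 x 50 mm. Origin: at bench height under the middle of the lid's seat; z up; +y is the way the lid slides off; +x points to the raised dark-grey brush head. In its frame (mm): flat deck at z 50, x -75..140, y -110..215; brush head x 72..140, y -100..55, top z 86 (93 at its red switch). Between rails and head, and past the opening (y over 30), the deck is bare.
- opening_edge (a point): Middle of the filter opening's far (+y) edge, at deck height: cleaner frame (0, 30, 50) mm. The opening spans x -30..30, y -36..30; the white and orange filter in it lies 4 mm and more below the deck. Once the lid is off, its tab's outer end must be past this edge.
- rail_exit (a point): Where the rails end, on the deck's centre line: cleaner frame (0, 14, 50) mm. Two black rails run along y: walls at |x| 46..54 mm from y -77 to 14, with lips at |x| 40..54 over the lid's side flanges from y -42 to 14, top 59.5 mm above the bench. The lid can slide to +y only, and leaves the rails after 77 mm.
- catch (a point): Midway between the two black catches that hold the tab's ears: cleaner frame (0, -73.5, 60) mm. Each reaches inward from its rail to |x| = 30 mm, y -77..-70, from 60 up to 70 mm above the bench. Pressed-down ears slide below them; after 18 mm of sliding the ears are past them and the tab may be let up.
- lid: Blue filter lid, loose, about 0.14 kg. Origin: middle of its underside; axes as the cleaner's while seated (seated at cleaner frame 0, 0, 50 mm). Raised louvred middle 72 (x) x 90 (y), 26 mm high; flanges 88 mm wide, 4 mm thick, with two arms beside the tab back to y -63. The job needs a slide of 117 mm or more along the cleaner's +y; up to 170 mm it lies wholly on the deck.
- push_face (a point): Middle of the lid's flat -y face, the one to push, above the tab: lid frame (0, -45, 20) mm, 70 mm above the bench. The face is 72 mm wide and stands from 64 mm (the tab's top) to 76 mm above the bench.
- tab (a joint): Spring hinge of the snap tab (rad): 0 sprung up and caught, grows as the tab is pressed down, stop at 0.11. From about 0.06 its ears pass under the catches. The hinge lies inside the lid, 55 mm from the pad point: the pad goes down 3.5 mm at 0.065, 6 mm at the stop. It takes about 2 N to start, 6 N at the stop, and springs back when let go.
- tab_pad (a point): Middle of the ridged pad on top of the yellow snap tab, where to press down: 15 mm before the push face (lid frame y = -60 mm), 14 mm above the lid's underside (64 mm above the bench when up). The tab is a tongue 50 mm wide (x), 4 mm thick, standing 42 mm out of the push face to -y, with an ear each side at its outer end (74 mm over the ears).
- tab_end (a point): Middle of the outer (-y) end of the yellow tab, on its top: 42 mm before the push face, 14 mm above the lid's underside.
- can_deck: Black film can, upright cylinder with a grey cap, 34 mm across and 51 mm tall; origin at the centre of its underside. Bystander, standing on the deck beside the lid's way (cleaner frame x about 100 to 115 mm).
- can_front: White film can, upright cylinder with a grey cap, 34 mm across and 51 mm tall; origin at the centre of its underside. Bystander, on the bench in front of the cleaner.
- can_side: Black film can, upright cylinder with a grey cap, 34 mm across and 51 mm tall; origin at the centre of its underside. Bystander, on the bench to the left.
- new_filter: New filter cartridge, white with orange pleats, 59 x 65 x 10 mm, lying flat near the tab end of the cleaner; origin at the centre of its underside. Bystander.
- tape_dispenser: Black tape dispenser, 75 x 150 x 93 mm, 0.9 kg; origin at the centre of its underside. Bystander.
- cleaner_bottle: White bottle with a blue cap, 60 mm across, 170 mm tall; origin at the centre of its underside. Bystander.
- dust_brush: Brush with a wooden handle lying on the bench, 170 mm long along its x; origin under its middle. Bystander.
- loupe: Black loupe, upright, 48 mm across, 50 mm tall; origin at the centre of its underside. Bystander.
Mind the look-alikes: they are no part of the job. What is shaped like the lid but orange or turquoise is not meant.

How it is judged:
By the outcome, as a careful person would: the job done as asked, in the order asked, and still so for the second after the job is handed in, with the robot touching nothing.
It also fails if it takes over 37 s, if anything falls off the work surface, if the arm or the gripper's body presses on something with over 40 N, if the wrist force passes 120 N, or if a joint passes its speed limit or range.

## Robot

A 7-joint arm with a two-finger parallel gripper is mounted at the origin on the work surface. World frame = base frame: x ahead of the robot, y to its left, z up, the work surface at z = 0. Lengths are in m, angles in rad, forces in N, time in s.
With the tool pointing down it reaches from about 0.4 to 0.85 m from the base axis. Payload 10.4 kg.
Tool frame: the origin (TCP) lies at the centre of the arm's flange, where the gripper is bolted on; the fingertips stand 182 mm ahead of it and the grasp point (between the pads) lies 164 mm ahead of it; z points along the fingers, y is the line along which they close (so a half turn about z gives the same grasp; the last joint's range is limited). The gripper opens to 87 mm and grips with 3 to 60 N. Pads are 19 mm wide; open, the fingers measure 117 mm over their backs; the gripper's body (75 mm by 190 mm) begins 51 mm behind the grasp point.
Start: joints at [-1.369, 0.332, -0.065, 1.46, 0.022, 1.35, -0.088], TCP at [0.139, 0.609, 0.405] pointing down, gripper open.
Joint ranges: [-2.6, 2.6], [-0.5, 2.12], [-1.47, 1.34], [0.16, 2.42], [-1.27, 4.41], [0.06, 2.06], [-2.6, 2.6]. Speed limits (rad/s): [2.22, 2.22, 2.79, 2.79, 3.14, 3.14, 3.14].

## Interface

Orientations are given as a unit quaternion [x, y, z, w].
In Python, from bench import r, eyes, job gives the robot as it stands. The module is installed in compiled form; this text tells all that it offers.
- The arm moves only by the shell command python3 -m inch 'ROWS' [OPENING] [FORCE]. ROWS is JSON, a list of rows, each a list of 6 numbers: the shift along the tool's x, y, z normalised to -1 to 1, where 1 is 4 cm, then the turn, a rotation vector about the tool's x, y, z normalised to -1 to 1, where 1 is 0.12 rad. In form: [[x, y, z, wx, wy, wz], ...]. A call has exactly 5 rows; each row shifts and turns the commanded pose from where the row before left it, along the tool's axes as they then stand; what a row does not reach is not made up. A row lasts 1/12 s, in which the tool goes at most 41.7 mm and 7.16 degrees, less where a joint would pass 70% of its speed; a pose out of reach is approached as far as the arm can. A call with a number of a shift or a turn outside -1 to 1 is refused whole. A call with a gripper value outside its range is refused whole. OPENING is the gripper command: -1 is shut, 1 is fully open, values between are in proportion, set as the call begins (- or left out, the last holds). The fingers move at their own pace and stop on an object; FORCE is the grip in N (left out, the last holds). Time passes only in rows, so rows that do not move let the fingers close, or fill a call up. It gives the time, the measured TCP pose, the force, the opening and the grip force at its end, in the units of the state.
- r.read_state(): the state, without advancing time (a new reading comes with each control period).
- eyes.camera(name): name is "scene" or "top" or "wrist"; returns a dict with "pixels" (384x512x3 uint8, red, green, blue), "fx", "fy", "cx", "cy" (pixels), "extrinsics" (4x4, takes a point from camera to world coordinates). Camera axes: x right, y down, z forward; pixel columns grow to the right and rows downward; lengths in m; the calibration is good to about 2 mm. A picture is of the moment at which its call begins. There is no depth.
- job.close_job(): hands the job in; it is judged then, once.
The state is a dict: "time": time; "joint_positions": joint angles; "joint_vel": joint speeds; "joint_torque": joint torques, N m; "ee_pos": TCP position; "eef_rot": TCP orientation; "ft_force": force on the tool from outside, world axes, zero at the start; "torque": the same for the moment, N m; "width": finger opening in m; "grip_force": force on a finger pad.
Only numpy, scipy, OpenCV 4.12 (cv2) and the standard library are available. Lean on these libraries where they do the work, as an engineer would, in place of code of your own. Each camera call takes 0.05 s, during which the arm holds its last target. There are 200 camera calls.

## Working session

There is one attempt and no reset: what is moved stays moved. The work goes in short steps, Python scripts to look and compute and a shell command to move; the robot and the scene stay as the last step left them, time stands still between calls to the robot, and variables do not carry over. Pictures are saved under pics/ and viewed, at most 10 in all, crops included, and the job is handed in when it is done.

```bash
mkdir -p pics; python3 - <<'E'
from bench import r,eyes,job
import cv2,numpy as np
s=r.read_state();print({k:np.round(v,3).tolist() for k,v in s.items()})
for n in ["top","scene"]:
    c=eyes.camera(n);cv2.imwrite(f"pics/{n}0.png",c["pixels"][:,:,::-1]);np.savez(f"pics/{n}0.npz",**c)
    print(n,c["fx"],c["fy"],c["cx"],c["cy"],np.round(c["extrinsics"],4).tolist())
E
```

```text
{'time': 0.0, 'joint_positions': [-1.369, 0.333, -0.065, 1.461, 0.022, 1.35, -0.088], 'joint_vel': [0.001, -0.0, -0.001, 0.001, 0.001, 0.001, -0.0], 'joint_torque': [0.001, -62.323, 0.025, -38.992, -0.061, 0.039, 0.0], 'ee_pos': [0.139, 0.609, 0.404], 'eef_rot': [0.112, 0.994, -0.001, -0.0], 'ft_force': [0.458, 0.246, 0.95], 'torque': [-0.017, -0.035, 0.003], 'grip_force': 0.0, 'width': 0.087}
top 468.0594386975437 468.0594386975437 261.6405516661486 191.63286000031246 [[0.02, -0.9857, 0.1673, 0.2198], [-0.9995, -0.0159, 0.0258, -0.03], [-0.0228, -0.1678, -0.9856, 1.4714], [0.0, 0.0, 0.0, 1.0]]
scene 359.01227300462506 359.01227300462506 258.66981151559 186.87481284522545 [[-0.6601, 0.4428, -0.6067, 1.1642], [0.751, 0.4027, -0.5232, 0.5787], [0.0127, -0.8011, -0.5984, 0.7618], [0.0, 0.0, 0.0, 1.0]]
```

View pics/top0.png

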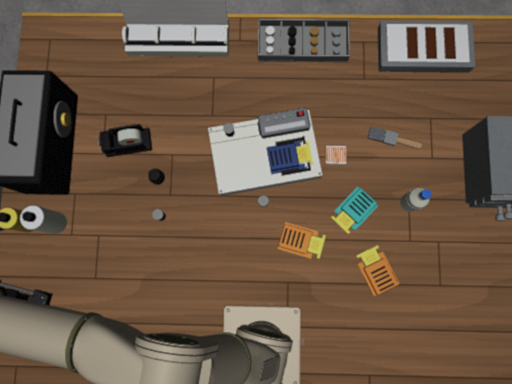

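View pics/scene0.png

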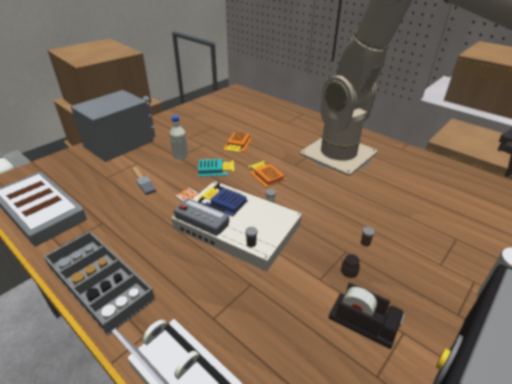

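The top view shows the cleaner at about (265,150) px, with the blue lid at (288,157) and its yellow tab at (304,154). The tab points to world -y, so the slide goes to image left. I'll zoom in next.

```bash
python3 - <<'E'
import cv2
a=cv2.imread("pics/top0.png")[100:200,200:350];cv2.imwrite("pics/crop0.png",cv2.resize(a,None,fx=5,fy=5,interpolation=cv2.INTER_CUBIC))
E
```

```text
(no output)
```

View pics/crop0.png

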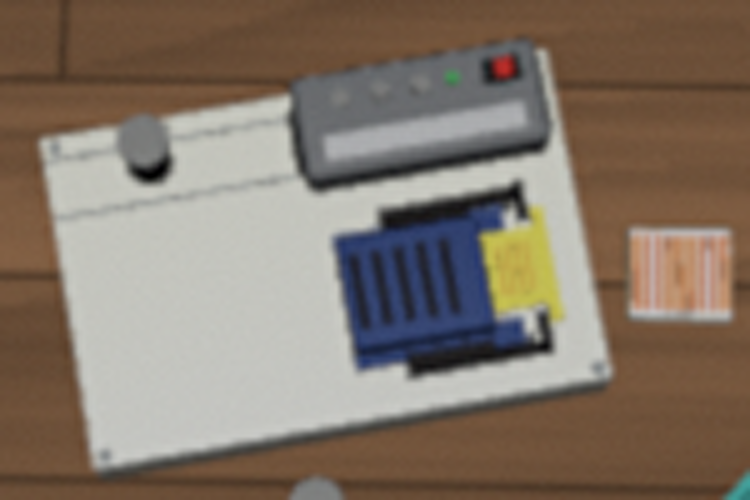

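The crop shows the deck corners, in crop px, at (42,138), (95,468), (609,380) and (547,47). The lid is seated and the tab pad is at about (515,270). Next I fit the cleaner pose.

```bash
cat > h.py <<'E'
import numpy as np,cv2
from scipy.optimize import least_squares
from scipy.spatial.transform import Rotation as R
def proj(c,P):
    T=np.linalg.inv(c["extrinsics"]);p=np.atleast_2d(P)@T[:3,:3].T+T[:3,3]
    return np.c_[c["fx"]*p[:,0]/p[:,2]+c["cx"],c["fy"]*p[:,1]/p[:,2]+c["cy"]]
def w(q,P):
    P=np.atleast_2d(P)/1000;c,s=np.cos(q[2]),np.sin(q[2])
    return np.c_[q[0]+c*P[:,0]-s*P[:,1],q[1]+s*P[:,0]+c*P[:,1],P[:,2]]
E
python3 - <<'E'
from h import *
c=np.load("pics/top0.npz")
px=(np.array([[42,138],[95,468],[609,380],[547,47]])+.5)/5-.5+[200,100]
P=[[140,215,50],[-75,215,50],[-75,-110,50],[140,-110,50]]
f=least_squares(lambda q:(proj(c,w(q,P))-px).ravel(),[.5,-.1,.15])
q=f.x;print(q,np.round(f.fun,2)); np.save("q.npy",q)
for n in ["top","scene"]:
    c=np.load(f"pics/{n}0.npz");im=cv2.resize(c["pixels"][:,:,::-1],None,fx=4,fy=4,interpolation=cv2.INTER_CUBIC)
    for p in proj(c,w(q,[[0,-60,64],[0,-87,64],[36,-45,76],[-36,-45,76],[36,45,76],[-36,45,76],[-54,14,59.5],[54,14,59.5],[140,215,50],[-75,215,50],[-75,-110,50]])):
        cv2.circle(im,tuple(int(v) for v in (p+.5)*4),3,(0,0,255),-1)
    o=(200,90) if n=="top" else (160,170)
    cv2.imwrite(f"pics/{n}1.png",im[o[1]*4:o[1]*4+440,o[0]*4:o[0]*4+600])
a,b=[cv2.imread(f"pics/{n}1.png") for n in("top","scene")]
cv2.imwrite("pics/chk.png",cv2.resize(np.vstack([a,b]),None,fx=.68,fy=.68))
print(w(q,[[0,-60,64],[0,0,50]]))
E
```

```text
[ 0.56866741 -0.05596118  0.19077735] [-0.19 -0.08 -0.31 -0.07  0.55 -0.48 -0.06  0.64]
[[ 0.58004474 -0.1148726   0.064     ]
 [ 0.56866741 -0.05596118  0.05      ]]
```

View pics/chk.png

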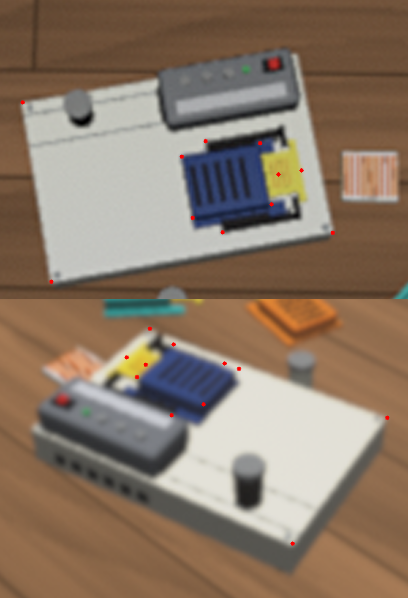

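The fit overlays well on both views: the red dots sit on the tab, lid and deck corners. Now turn, close the fingers, and approach.

```bash
cat > st.py <<'E'
from h import *
from bench import r
import sys
s=r.read_state();q=np.load("q.npy");Rt=R.from_quat(s["eef_rot"]);p=np.array(s["ee_pos"])
def go(y,z,x=0):
    t=w(q,[x,y,z])[0]+[0,0,.182]; return t
tip=p+Rt.apply([0,0,.182]);d=tip-[q[0],q[1],0];c,sn=np.cos(q[2]),np.sin(q[2])
print("t",round(s["time"],2),"tip cleaner mm",np.round(1000*np.array([c*d[0]+sn*d[1],-sn*d[0]+c*d[1],d[2]]),1),"F",np.round(s["ft_force"],1),"w",round(s["width"],4))
Rd=R.from_matrix(np.c_[[-c,-sn,0],[-sn,c,0],[0,0,-1]])
print("turn units",np.round((Rt.inv()*Rd).as_rotvec()/.12,2))
if len(sys.argv)>1:
    y,z=float(sys.argv[1]),float(sys.argv[2]);x=float(sys.argv[3]) if len(sys.argv)>3 else 0
    print("shift units",np.round(Rt.inv().apply(w(q,[x,y,z])[0]-tip)/.04,2))
E
python3 -m inch '[[-0.8,0,0,0,0,-0.7],[-0.8,0,0,0,0,-0.7],[-0.8,-0.3,0,0,0,-0.7],[-0.8,-0.3,0,0,0,-0.7],[-0.8,-0.3,0,0,0,-0.7]]' -1 20; python3 st.py -64 100
```

```text
time: 0.52
ee_pos: [0.3002, 0.5634, 0.4045]
eef_rot: [-0.1, 0.995, -0.0, -0.0]
ft_force: [-0.6, 1.2, 0.2]
width: 0.0615
grip_force: 0.0
t 0.52 tip cleaner mm [-146.2  658.9  222.5] F [-0.6  1.2  0.2] w 0.0615
turn units [-0.   -0.    0.07]
shift units [ -3.5  -18.1    3.07]
```

```bash
python3 -m inch '[[-0.5,-0.8,0,0,0,0],[-0.5,-0.8,0,0,0,0],[-0.5,-0.8,0,0,0,0],[-0.5,-0.8,0,0,0,0],[-0.5,-0.8,0,0,0,0]]'; python3 -m inch '[[-0.2,-0.8,0,0,0,0],[-0.2,-0.8,0,0,0,0],[-0.2,-0.8,0,0,0,0],[-0.2,-0.8,0,0,0,0],[-0.2,-0.8,0,0,0,0]]';  python3 st.py -64 100
```

```text
time: 0.93
ee_pos: [0.429, 0.4252, 0.4044]
eef_rot: [-0.097, 0.995, -0.0, -0.0]
ft_force: [1.5, -0.0, -0.4]
width: 0.0284
grip_force: 0.0
time: 1.35
ee_pos: [0.4987, 0.276, 0.4045]
eef_rot: [-0.097, 0.995, -0.0, -0.0]
ft_force: [0.9, 0.4, 0.0]
width: 0.0016
grip_force: 0.0
t 1.35 tip cleaner mm [ -5.9 339.2 222.5] F [0.9 0.4 0. ] w 0.0016
turn units [-0.   -0.    0.04]
shift units [ -0.1  -10.08   3.06]
```

```bash
python3 -m inch '[[0,-0.8,0,0,0,0],[0,-0.8,0,0,0,0],[0,-0.8,0,0,0,0],[0,-0.8,0,0,0,0],[0,-0.8,0,0,0,0]]';  python3 st.py -64 100
```

```text
time: 1.77
ee_pos: [0.5293, 0.119, 0.4045]
eef_rot: [-0.097, 0.995, 0.0, -0.0]
ft_force: [0.3, 0.4, 0.2]
width: 0.0002
grip_force: 0.0
t 1.77 tip cleaner mm [ -5.6 179.3 222.5] F [0.3 0.4 0.2] w 0.0002
turn units [ 0.   -0.    0.04]
shift units [-0.11 -6.08  3.06]
```

```bash
python3 -m inch '[[-0.1,-0.8,0,0,0,0.04],[0,-0.8,0.2,0,0,0],[0,-0.8,0.4,0,0,0],[0,-0.8,0.4,0,0,0],[0,-0.8,0.4,0,0,0]]';python3 -m inch '[[0,-0.8,0.4,0,0,0],[0,-0.8,0.4,0,0,0],[0,-0.4,0.4,0,0,0],[0,-0.1,0.3,0,0,0],[0,0,0,0,0,0]]';  python3 st.py -64 64
python3 - <<'E'
from h import *
from bench import eyes
c=eyes.camera("wrist");a=c["pixels"][:,:,::-1]
t=eyes.camera("top")["pixels"][100:200,200:350,::-1]
cv2.imwrite("pics/w1.png",np.hstack([a,cv2.resize(t,(288,192)).repeat(2,0)[:384]]) )
E
```

```text
time: 2.18
ee_pos: [0.5636, -0.0372, 0.348]
eef_rot: [-0.095, 0.995, 0.0, 0.0]
ft_force: [0.1, -0.7, 0.3]
width: 0.0004
grip_force: 0.0
time: 2.6
ee_pos: [0.5786, -0.1191, 0.2858]
eef_rot: [-0.094, 0.996, 0.0, -0.002]
ft_force: [1.0, 0.3, -0.2]
width: 0.0003
grip_force: 0.0
t 2.6 tip cleaner mm [ -3.  -63.8 103.8] F [ 1.   0.3 -0.2] w 0.0003
turn units [ 0.01 -0.04 -0.02]
shift units [-0.08 -0.01  0.99]
```

View pics/w1.png

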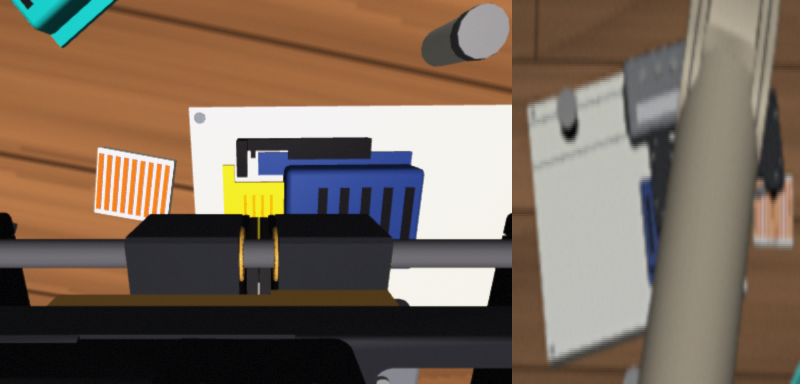

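The wrist view shows the fingertips over the tab, with the ridges at about (258,205) and the push face at about x=287. The y alignment is good. Descend.

```bash
python3 -m inch '[[-0.08,0,0.3,0,0,0],[0,0,0.3,0,0,0],[0,0,0.2,0,0,0],[0,0,0.08,0,0,0],[0,0,0,0,0,0]]';  python3 st.py -64 60
```

```text
time: 3.12
ee_pos: [0.5824, -0.1171, 0.2523]
eef_rot: [-0.095, 0.995, 0.0, -0.001]
ft_force: [-0.2, -0.1, -0.3]
width: 0.0005
grip_force: 0.0
t 3.12 tip cleaner mm [  1.5 -62.5  70.3] F [-0.2 -0.1 -0.3] w 0.0005
turn units [ 0.01 -0.02  0.  ]
shift units [ 0.04 -0.04  0.26]
```

```bash
python3 -m inch '[[0,0,0.04,0,0,0],[0,0,0.04,0,0,0],[0,0,0.02,0,0,0],[0,0,0,0,0,0],[0,0,0,0,0,0]]';  python3 st.py -64 60
```

```text
time: 3.53
ee_pos: [0.5828, -0.1176, 0.2497]
eef_rot: [-0.095, 0.995, 0.0, 0.0]
ft_force: [-0.8, 0.1, 0.1]
width: 0.0007
grip_force: 0.0
t 3.53 tip cleaner mm [  2.2 -63.1  67.7] F [-0.8  0.1  0.1] w 0.0007
turn units [ 0.  0. -0.]
shift units [ 0.06 -0.02  0.19]
```

```bash
python3 -m inch '[[0.05,0,0.04,0,0,0],[0,0,0.04,0,0,0],[0,0,0.02,0,0,0],[0,0,0,0,0,0],[0,0,0,0,0,0]]';  python3 st.py -64 60
```

```text
time: 3.95
ee_pos: [0.5807, -0.1181, 0.2456]
eef_rot: [-0.095, 0.995, -0.0, -0.0]
ft_force: [-1.4, 0.3, 2.9]
width: 0.0005
grip_force: 1.3
t 3.95 tip cleaner mm [  0.  -63.3  63.6] F [-1.4  0.3  2.9] w 0.0005
turn units [-0. -0. -0.]
shift units [ 0.   -0.02  0.09]
```

```bash
python3 -m inch '[[0,0,0.04,0,0,0],[0,0,0.04,0,0,0],[0,0,0.02,0,0,0],[0,0,0,0,0,0],[0,0,0,0,0,0]]';  python3 st.py -64 60
```

```text
time: 4.37
ee_pos: [0.5808, -0.118, 0.2416]
eef_rot: [-0.095, 0.995, 0.0, 0.0]
ft_force: [-2.5, -1.2, 6.4]
width: 0.0005
grip_force: 2.9
t 4.37 tip cleaner mm [  0.2 -63.2  59.6] F [-2.5 -1.2  6.4] w 0.0005
turn units [-0.  0. -0.]
shift units [ 0.   -0.02 -0.01]
```

```bash
python3 -m inch '[[0,0,0.02,0,0,0],[0,0,0,0,0,0],[0,0.06,0,0,0,0],[0,0.06,0,0,0,0],[0,0.06,0,0,0,0]]';  python3 st.py -64 60
```

```text
time: 4.78
ee_pos: [0.5799, -0.1121, 0.2415]
eef_rot: [-0.094, 0.996, -0.001, 0.001]
ft_force: [2.0, -4.8, 4.5]
width: 0.0007
grip_force: 3.1
t 4.78 tip cleaner mm [  0.8 -57.7  59.5] F [ 2.  -4.8  4.5] w 0.0007
turn units [-0.02  0.02 -0.01]
shift units [ 0.02 -0.16 -0.01]
```

```bash
python3 -m inch '[[0,0.08,0.01,0,0,0],[0,0.08,0,0,0,0],[0,0.08,0,0,0,0],[0,0.08,0,0,0,0],[0,0.08,0,0,0,0]]';  python3 st.py -40 60
```

```text
time: 5.2
ee_pos: [0.577, -0.0963, 0.2411]
eef_rot: [-0.094, 0.996, -0.001, 0.001]
ft_force: [1.3, -5.3, 6.2]
width: 0.0006
grip_force: 3.2
t 5.2 tip cleaner mm [  0.9 -41.7  59.1] F [ 1.3 -5.3  6.2] w 0.0006
turn units [-0.02  0.02 -0.01]
shift units [ 0.02  0.04 -0.02]
```

```bash
python3 -m inch '[[0,0.12,0,0,0,0],[0,0.12,0,0,0,0],[0,0.12,0,0,0,0],[0,0.12,0,0,0,0],[0,0.08,0,0,0,0]]';  python3 st.py -40 60
python3 - <<'E'
from h import *
from bench import eyes
a=eyes.camera("wrist")["pixels"][:,:,::-1]
t=eyes.camera("scene")["pixels"][160:260,160:310,::-1]
cv2.imwrite("pics/w2.png",np.hstack([a[:,:440],cv2.resize(t,(360,240),interpolation=cv2.INTER_CUBIC).repeat(2,0)[:384]*0+cv2.copyMakeBorder(cv2.resize(t,(360,240),interpolation=cv2.INTER_CUBIC),0,144,0,0,0)]))
E
```

```text
time: 5.62
ee_pos: [0.5727, -0.0739, 0.2411]
eef_rot: [-0.095, 0.996, -0.001, 0.001]
ft_force: [0.5, -5.0, 6.2]
width: 0.0005
grip_force: 3.3
t 5.62 tip cleaner mm [  1.  -18.8  59.1] F [ 0.5 -5.   6.2] w 0.0005
turn units [-0.02  0.02 -0.01]
shift units [ 0.03 -0.53 -0.02]
```

View pics/w2.png

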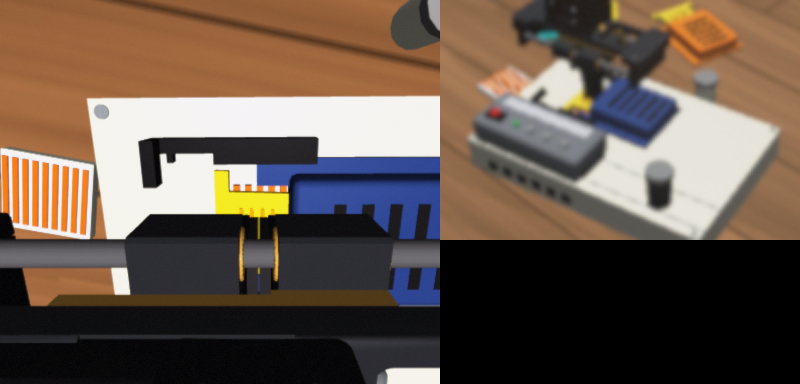

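The lid has let go: the tab at (250,195) is well past the catch at (150,165), and the lid has slid about 41 mm. I'll keep pushing.

```bash
python3 -m inch '[[0.01,0.16,0,0,0,0],[0.01,0.2,0,0,0,0],[0,0.2,0,0,0,0],[0,0.2,0,0,0,0],[0,0.2,0,0,0,0]]';  python3 st.py 80 60;
```

```text
time: 6.13
ee_pos: [0.5647, -0.0365, 0.2411]
eef_rot: [-0.094, 0.996, -0.001, 0.001]
ft_force: [0.7, -5.1, 6.0]
width: 0.0004
grip_force: 3.3
t 6.13 tip cleaner mm [ 0.2 19.5 59.1] F [ 0.7 -5.1  6. ] w 0.0004
turn units [-0.02  0.02 -0.01]
shift units [ 0.01  1.51 -0.03]
```

```bash
python3 -m inch '[[0,0.2,0,0,0,0],[0,0.2,0,0,0,0],[0,0.2,0,0,0,0],[0,0.2,0,0,0,0],[0,0.2,0,0,0,0]]';  python3 st.py 80 60;
```

```text
time: 6.55
ee_pos: [0.5571, 0.0028, 0.241]
eef_rot: [-0.094, 0.996, -0.001, 0.001]
ft_force: [1.1, -5.0, 5.4]
width: 0.0008
grip_force: 3.3
t 6.55 tip cleaner mm [ 0.2 59.6 59. ] F [ 1.1 -5.   5.4] w 0.0008
turn units [-0.01  0.02 -0.01]
shift units [ 0.01  0.51 -0.03]
```

```bash
python3 -m inch '[[0,0.2,0,0,0,0],[0,0.2,0,0,0,0],[0,0.12,0,0,0,0],[0,0.08,0,0,0,0],[0,0,0,0,0,0]]';  python3 st.py 80 60; python3 -m inch '[[0,0,-0.05,0,0,0],[0,0,-0.1,0,0,0],[0,-0.05,-0.2,0,0,0],[0,-0.1,-0.6,0,0,0],[0,-0.1,-0.8,0,0,0]]'; python3 -m inch '[[0,0,-0.9,0,0,0],[0,-0.9,-0.5,0,0,0],[0,-0.9,0,0,0,0],[0,-0.9,0,0,0,0],[0,0,0,0,0,0]]'; python3 st.py
python3 - <<'E'
from h import *
from bench import eyes
a=eyes.camera("wrist")["pixels"][:,:,::-1]
c=eyes.camera("scene");np.savez("pics/s3.npz",**c);t=c["pixels"][150:280,150:330,::-1]
t=cv2.resize(t,(531,384),interpolation=cv2.INTER_CUBIC)
cv2.imwrite("pics/w3.png",cv2.resize(np.hstack([a,t]),None,fx=.76,fy=.76,interpolation=cv2.INTER_AREA))
E
```

```text
time: 6.97
ee_pos: [0.5526, 0.0272, 0.241]
eef_rot: [-0.095, 0.995, -0.0, 0.001]
ft_force: [-0.6, -1.5, 6.8]
width: 0.0001
grip_force: 3.2
t 6.97 tip cleaner mm [ 0.3 84.6 59. ] F [-0.6 -1.5  6.8] w 0.0001
turn units [-0.01  0.02 -0.  ]
shift units [ 0.01 -0.11 -0.03]
time: 7.38
ee_pos: [0.5528, 0.0176, 0.3091]
eef_rot: [-0.095, 0.995, -0.0, -0.003]
ft_force: [0.3, 0.6, 1.5]
width: 0.0005
grip_force: 0.0
time: 7.8
ee_pos: [0.5739, -0.0963, 0.3673]
eef_rot: [-0.091, 0.996, -0.002, 0.0]
ft_force: [-1.1, -0.9, -0.3]
width: 0.0002
grip_force: 0.0
t 7.8 tip cleaner mm [ -2.4 -41.2 185.3] F [-1.1 -0.9 -0.3] w 0.0002
turn units [-0.03  0.   -0.07]
```

View pics/w3.png

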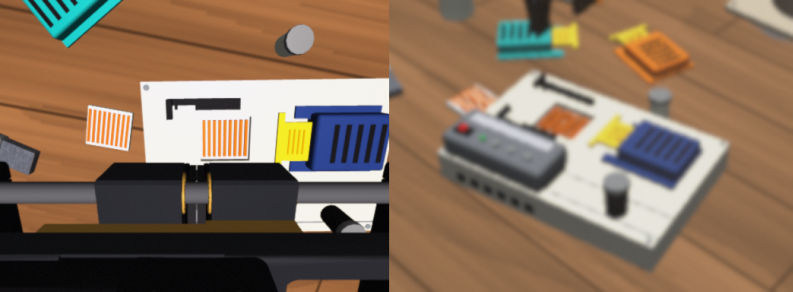

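The lid lies flat on the deck. Its tab end (277,140 px) is well past the opening edge (250 px), the deck edge is clear, and the bystanders have not moved.

```bash
python3 -c "
from bench import job;print(job.close_job())"
```

```text
the job is handed in; nothing more can be done
None
```

The job is handed in: I pressed the tab and held it down for the whole slide of about 144 mm, and the lid now lies flat on the deck with its tab about 27 mm past the opening. The arm is clear and no bystander looked moved in the last pictures.

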